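Free the weaver's turntable and turn the basket to the red stud

ROBOT

A 6-joint arm with a two-finger parallel gripper is mounted at the origin on the work surface. World frame = base frame: x ahead of the robot, y to its left, z up, the work surface at z = 0. Lengths are in m, angles in rad, forces in N, time in s.
With the tool pointing down it reaches from about 0.25 to 0.775 m from the base axis. Payload 4 kg.
Tool frame: the origin (TCP) lies midway between the tips of the shut fingers; the grasp point (between the pads) lies 19 mm behind it; z points along the fingers, y is the direction in which the jaws open and shut (so a half turn about z gives the same grasp; the last joint's range is limited). The gripper opens to 94 mm and grips with 3 to 60 N. Pads are 16 mm wide; open, the fingers measure 119 mm over their backs; the gripper's body (75 mm by 177 mm) begins 78 mm behind the grasp point.
Start: joints at [-0.103, 0.087, 1.371, -0, 1.684, -0.103], TCP at [0.55, -0, 0.206] pointing down, gripper open.
Joint ranges: [-3.1, 3.1], [-0.76, 2.03], [0.27, 2.55], [-1.08, 4.22], [0.17, 2.65], [-2.57, 2.57]. Speed limits (rad/s): [2.79, 2.79, 3.14, 3.14, 3.14, 3.14].

INTERFACE

Orientations are given as a rotation vector (axis times angle).
In Python, from station import ctrl gives the robot as it stands. The module is installed in compiled form; this text tells all that it offers.
- The arm moves only by the tool send_rows, never from a script. Its argument "plan" is a list of rows, each a list of 5 numbers: the opening, from -1 (shut) to 1 (fully open), then the shift along the tool's x, y, z in cm, then the turn about the tool's z in units of 10 degrees (1.0 is 10 degrees). A call has 1 to 20 rows; each row shifts and turns the pose as measured when the row begins, along the tool's axes as they then stand; what a row does not reach is not made up. A row lasts 1/8 s, in which the tool goes at most 62.5 mm and 10.7 degrees, less where a joint would pass 70% of its speed; a pose out of reach is approached as far as the arm can. A call with a gripper value outside its range is refused whole. The fingers move at their own pace and stop on an object; the grip force is fixed at half the most. Time passes only in rows, so rows that do not move let the fingers close. It gives the time, the measured TCP pose, the force and the opening at its end, in the units of the state.
- ctrl.observe(): the state, without advancing time (a new reading comes with each control period).
- ctrl.snapshot(name): name is "scene" or "side" or "wrist"; returns a dict with "img" (420x560x3 uint8, blue, green, red), "intrinsics" (3x3 intrinsics, pixels), "distortion" ([k1, k2, p1, p2, k3] as OpenCV has them; the pictures are not rectified), "pose" (4x4, takes a point from camera to world coordinates). Camera axes: x right, y up, looking along -z (the intrinsics and any distortion apply to the point x, -y, -z); pixel columns grow to the right and rows downward; lengths in m; the calibration is good to about 2 mm. A picture is of the moment at which its call begins. There is no depth.
- ctrl.finish_job(): hands the job in, once; it reports no verdict.
Trained networks look in a picture, given as the dict that the camera call returned (one of the last four; its "shot" number tells which), for a name from the list of things; names that differ only in an ending like _2 or _b are one class to them, and where a whole thing is asked for, a point or a joint stands for the part that bears it (a point fixed in the world has none). Each returns a list of dicts, best first, with "confidence" (0 to 1); they miss things now and then, are a little off and sometimes report something else, mostly with a low value. They report only what shows in the picture. A call takes as long as a camera call.
- ctrl.look_for(picture, name): "box" ([left, top, width, height] in pixels, round what is visible of it).
- ctrl.masks_of(picture, name): "region" (420x560 bool, what is visible of it) and "box" ([left, top, width, height] in pixels, round what is visible of it).
The state is a dict: "clock": time; "joints": joint angles; "joint_velocities": joint speeds; "joint_torque": joint torques, N m; "tcp_pos": TCP position; "orientation": TCP orientation; "ft_force": force on the tool from outside, world axes, zero at the start; "moment": the same for the moment, N m; "width": finger opening in m.
Only numpy, scipy, OpenCV 4.12 (cv2) and the standard library are available. Lean on these libraries where they do the work, as an engineer would, in place of code of your own. Each camera call takes 0.05 s, during which the arm holds its last target.

TASK

Turn the weaving turntable by its blue peg until the steel pointer at its rim stands right over the red stud, and leave it there. It may be locked where it stands: the unmarked lever with the yellow knob frees it in one position, either the middle as found or swung fully to one side or the other, and which can be told only by trying to turn the table, so try gently and never force it against the lock. Leave the other things on the bench where they are.

Things in the scene. Friction and masses are not known exactly. Their poses are not given: they have to be found in the camera images.
- base: Fixed grey round base, 340 mm across, 52 mm tall; origin at the centre of its underside, on the turning axis; z up. A black lock box (64 mm wide, 55 mm tall) stands at its rim, 100 degrees counter-clockwise (from above) from the base's x axis. The turntable starts with its peg within 3 degrees of that x axis, half-way between the studs. Place and yaw vary.
- turntable: Turning top: brown wooden disc, 270 mm across, top face 70 mm above the bench; a straw basket is fixed at its centre (150 mm across, top 116 mm above the bench), a blue peg and a steel pointer at its rim. Origin on the upright turning axis, 53 mm above the bench; x axis outwards through peg and pointer. Turns 80 degrees either way from the start.
- peg_top (a point): Centre of the top of the blue peg, by which the table is pushed round: 18 mm in diameter, 116 mm from the turning axis, 60 mm tall, top 130 mm above the bench. Free, the table turns stiffly (1 to 3 N here) and stays where left. Locked, it still gives up to about 10 degrees from the start before it stops dead; once moved more than 14 degrees it is free.
- pointer_tip (a point): Outer end of the flat steel pointer that sticks out of the disc's rim beside the peg, 150 mm from the turning axis, 63 mm above the bench, on the same radius as the peg.
- red_stud: Red round stud on the rim of the base, 18 mm across, 6 mm high, its centre 152 mm from the turning axis; origin at the centre of its underside, 52 mm above the bench. The pointer passes just over it. It is 63 degrees to one side or the other of the base's x axis; the white stud is on the other side.
- white_stud: White round stud like the red one, on the other side. Not the goal.
- lock (a joint): Lock lever angle: 0 middle (pointing straight out from the turning axis), +0.47 rad fully counter-clockwise from above, -0.47 fully clockwise. Starts within 0.03 of 0; about 5 N at the knob moves it; stays where left. The table is free only in one hidden band of the swing, about 0.5 rad wide, which covers the middle, the + end or the - end.
- lock_knob (a point): Top centre of the upright yellow knob at the end of the steel lock lever: 16 mm in diameter, standing 45 mm above the lever, its top 110 mm above the bench; 75 mm from the lever's upright pivot, which lies 155 mm from the turning axis on the lock box. Push it sideways.
- small_basket: Loose bystander: coiled straw basket with blue stitches, 110 mm across, 50 mm tall; origin at the centre of its underside.
- spool: Loose bystander: red thread spool standing upright, 48 mm across, 50 mm tall; origin at the centre of its underside.
- awl: Loose bystander: awl 160 mm long lying on the bench; origin at the middle of its underside.
- mallet: Loose bystander: hammer 200 mm long lying on the bench; origin on its underside.
- cup: Loose bystander: blue mug, 72 mm across, 85 mm tall; origin at the centre of its underside.
- jar: Loose bystander: lidded jar, 64 mm across, 90 mm tall; origin at the centre of its underside.
- packing_iron: Loose bystander: flat steel packing iron with a dark wooden grip, 150 x 30 x 16 mm, lying on the bench; origin at the middle of its underside.

How it is judged:
By the outcome, as a careful person would: the job done as asked, in the order asked, and still so for the second after the job is handed in, with the robot touching nothing.
It also fails if it takes over 72 s, if anything falls off the work surface, if the arm or the gripper's body presses on something with over 40 N, if the wrist force passes 120 N, or if a joint passes its speed limit or range.

## Working session

There is one attempt and no reset: what is moved stays moved. The work goes in short steps, Python scripts to look and compute and a tool call to move; the robot and the scene stay as the last step left them, time stands still between calls to the robot, and variables do not carry over. Pictures are saved under pics/ and viewed, and the job is handed in when it is done.

Besides the shell and the picture viewer there is one more tool, called after "Call:" as name([rows], argument=value, ...), one row to a line, values as JSON. send_rows: Moves the arm, as the interface text tells. Its arguments: {"type":"object","properties":{"plan":{"type":"array"}},"required":["plan"]}

```bash
mkdir -p pics; cat > h.py <<'E'
import numpy as np, cv2
from station import ctrl
def ray(s,uv):
    K=np.array(s["intrinsics"]);D=np.array(s["distortion"],float)
    p=cv2.undistortPoints(np.array([[uv]],float),K,D)[0,0]
    T=np.array(s["pose"]);d=T[:3,:3]@np.array([p[0],-p[1],-1.]);return T[:3,3],d
def atz(s,uv,z):
    o,d=ray(s,uv);return o+d*(z-o[2])/d[2]
def proj(s,P):
    T=np.array(s["pose"]);c=T[:3,:3].T@(np.array(P)-T[:3,3]);c=c*[1,-1,-1]
    return cv2.projectPoints(c.reshape(1,3),np.zeros(3),np.zeros(3),np.array(s["intrinsics"]),np.array(s["distortion"],float))[0][0,0]
E
python3 - <<'E'
from h import *
for n in ["scene","side","wrist"]:
    s=ctrl.snapshot(n);cv2.imwrite(f"pics/{n}0.png",s["img"])
    for t in ["peg_top","pointer_tip","red_stud","white_stud","lock_knob","turntable","base"]:
        for r in ctrl.look_for(s,t)[:2]: print(n,t,np.round(r["box"],1),round(r["confidence"],2))
E
```

```text
scene peg_top [242.8 198.7  79.5  57.9] 0.55
scene peg_top [229.8 198.5 121.4  74.5] 0.33
scene pointer_tip [242.7 196.5  80.3  59.4] 0.84
scene white_stud [322.7 232.5  26.5  18. ] 0.65
scene lock_knob [319.9 233.8  29.   12.4] 0.68
scene turntable [241.8 202.7  78.3  53.8] 0.76
scene turntable [376.3 277.9  34.3  34.6] 0.55
scene base [229.9 198.1 119.6  75.3] 0.63
side peg_top [242.  184.   98.8  65.8] 0.61
side pointer_tip [241.5 184.2  98.8  64.8] 0.94
side pointer_tip [249.6 161.   20.5  28. ] 0.23
side red_stud [253.3 157.4  11.6  33.7] 0.41
side white_stud [237.8 185.9 103.1  65.6] 0.59
side lock_knob [255.3 162.    9.9  25.8] 0.5
side turntable [241.  185.9  99.   63.6] 0.92
side base [229.1 162.2 123.4 112.4] 0.95
side base [286.5 314.6  26.3  56.3] 0.26
wrist peg_top [144.7  51.  316.3 287.9] 0.86
wrist pointer_tip [149.1  52.6 313.1 285.2] 0.77
wrist white_stud [388.2  57.3  22.4  19.9] 0.73
wrist lock_knob [269.5   0.   35.7  44.1] 0.78
wrist turntable [144.4  53.5 317.5 283.8] 0.92
wrist base [116.4   0.  354.9 337.4] 0.66
```

View pics/scene0.png

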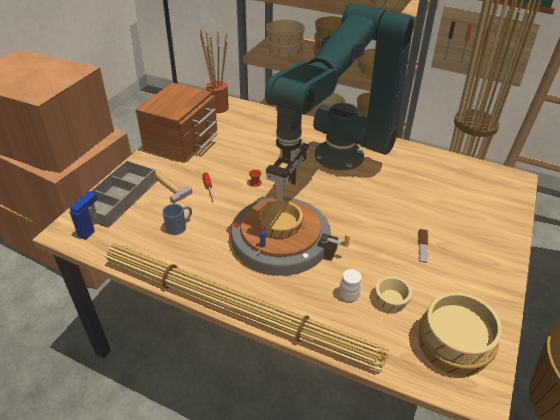

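View pics/side0.png

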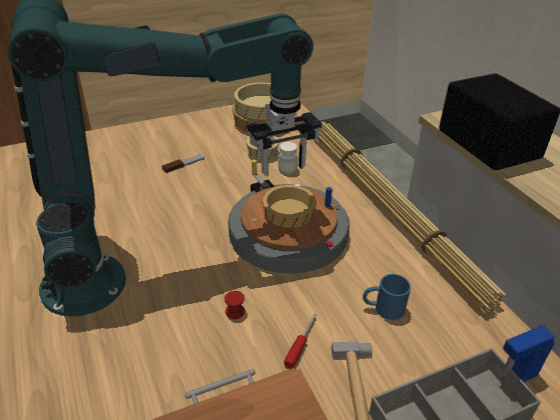

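View pics/wrist0.png

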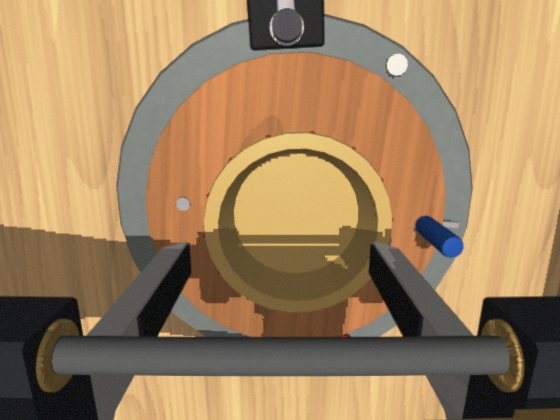

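The wrist view shows the peg top near (452,246), the white stud at (397,64), the lock pivot at (287,25), and the red stud hidden by the gripper near (347,337). The side view shows the red stud at (330,244).

```bash
python3 - <<'E'
from h import *
w=ctrl.snapshot("wrist");sd=ctrl.snapshot("side");sc=ctrl.snapshot("scene")
print("peg",atz(w,(452,244),.13)); print("white",atz(w,(397,64),.058)); print("piv",atz(w,(287,25),.06))
print("red side",atz(sd,(330,244),.058),"peg side",atz(sd,(328,188),.13),"white sc",atz(sc,(305,255),.058))
print("knob side",atz(sd,(254.5,161),.11),"knob sc",atz(sc,(347,235),.11))
# outer ring circle fit at z=.052 from wrist, disc at .07
for z,pts in [(.052,[(118,190),(470,190),(150,92),(440,90),(128,240)]),(.07,[(146,195),(445,180),(297,53),(190,90),(400,92)])]:
    P=np.array([atz(w,p,z)[:2] for p in pts]);A=np.c_[2*P,np.ones(len(P))];x=np.linalg.lstsq(A,(P**2).sum(1),rcond=None)[0]
    print(z,x[:2],np.sqrt(x[2]+x[0]**2+x[1]**2))
for n,s,r in [("side",sd,(210,130,160,150)),("scene",sc,(220,180,150,100))]:
    x,y,a,b=r;cv2.imwrite(f"pics/{n}1.png",cv2.resize(s["img"][y:y+b,x:x+a],None,fx=5,fy=5,interpolation=2)[:600,:800] if False else cv2.resize(s["img"][y:y+b,x:x+a],None,fx=4 if n=="side" else 5,fy=4 if n=="side" else 5,interpolation=cv2.INTER_CUBIC))
o=ctrl.observe();print(o["tcp_pos"],o["orientation"],o["clock"],o["width"])
print(cv2.Rodrigues(np.array(o["orientation"],float))[0])
E
```

```text
peg [ 0.67750058 -0.02088252  0.13      ]
white [0.64792613 0.11213338 0.058     ]
piv [0.55563858 0.14140952 0.06      ]
red side [ 0.61679524 -0.163377    0.058     ] peg side [ 0.67818004 -0.02525557  0.13      ] white sc [0.64951734 0.11114937 0.058     ]
knob side [0.55230532 0.20838392 0.11      ] knob sc [0.55718034 0.21503703 0.11      ]
0.052 [ 0.56377421 -0.01414249] 0.1641545133788401
0.07 [ 0.56344604 -0.01310881] 0.13320581885988203
[5.50014448e-01 3.62463454e-06 2.05495662e-01] [2.22139836e+00 2.22141879e+00 1.14943725e-04] 1.35 0.09400190674646208
[[-9.19501422e-06  9.99999996e-01  8.46350693e-05]
 [ 1.00000000e+00  9.19341867e-06  1.88524765e-05]
 [ 1.88516983e-05  8.46352426e-05 -9.99999996e-01]]
```

View pics/side1.png

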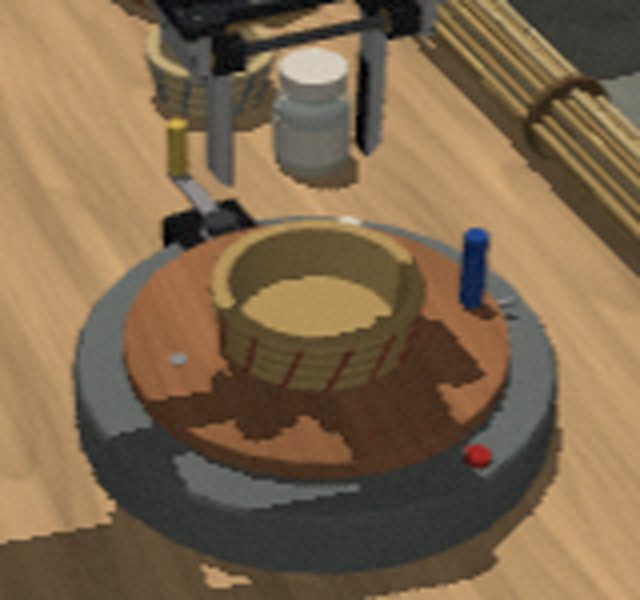

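View pics/scene1.png

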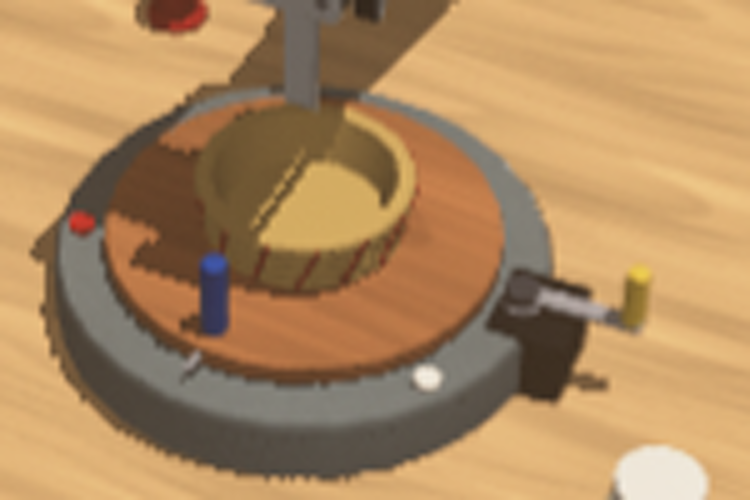

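Call:
send_rows([
  [1,-0.6,3.2,0,0],
  [1,-0.6,3.2,0,0],
  [1,-0.6,3.2,0,0],
  [1,-0.7,3.3,0,0],
  [1,0,0,0,-1],
  [1,0,0,0,-1],
  [1,0,0,0,-1],
  [1,0,0,0,-1],
  [1,0,0,0,-1],
  [1,0,0,0,-1],
  [1,0,0,0,-1],
  [1,0,0,0,-1],
  [1,0,0,0,-0.3],
  [1,0,0,0,0],
])

```text
clock: 3.1
tcp_pos: [0.6834, -0.0258, 0.2018]
orientation: [-0.116, -3.135, -0.001]
ft_force: [-0.6, 0.6, 0.2]
width: 0.0937
```

```bash
cat >> h.py <<'E'
def st():
    o=ctrl.observe();R=cv2.Rodrigues(np.array(o["orientation"],float))[0]
    print("t",o["clock"],"tcp",np.round(o["tcp_pos"],4),"F",np.round(o["ft_force"],2),"w",round(o["width"],4),"j",np.round(o["joints"],2))
    print("xang",round(np.degrees(np.arctan2(R[1,0],R[0,0])),2),"tilt",R[:2,2].round(4))
    return np.array(o["tcp_pos"]),R
E
python3 - <<'E'
from h import *
st()
s=ctrl.snapshot("wrist");cv2.imwrite("pics/w1.png",s["img"])
E
```

```text
t 3.1 tcp [ 0.6834 -0.0258  0.2018] F [-0.55  0.59  0.23] w 0.0937 j [-0.12  0.4   1.    0.    1.75 -1.62]
xang 175.78 tilt [-0.0043  0.0007]
```

View pics/w1.png

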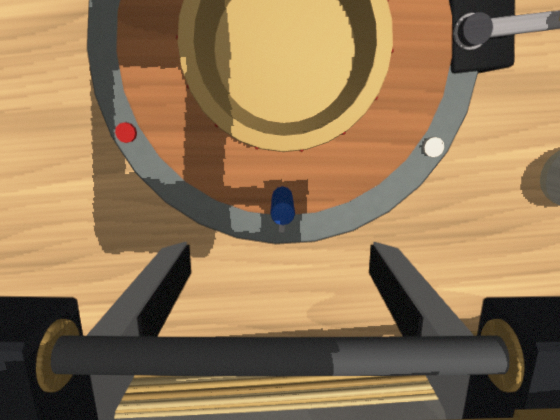

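The wrist view shows the red stud at (125,132), the white stud at (434,147) and the peg top at (283,213).

```bash
python3 - <<'E'
from h import *
s=ctrl.snapshot("wrist")
r=atz(s,(125,132),.058)[:2];w=atz(s,(434,147),.058)[:2];p=atz(s,(283,214),.13)[:2];pv=atz(s,(474,30),.062)
print(r,w,p,pv,np.linalg.norm(r-w),2*.152*np.sin(np.radians(63)))
m=(r+w)/2;d=w-r;n=np.array([d[1],-d[0]])/np.linalg.norm(d)
c=m-n*.152*np.cos(np.radians(63));yaw=np.degrees(np.arctan2(n[1],n[0]))
a=lambda q:(np.linalg.norm(q-c),np.degrees(np.arctan2(*(q-c)[::-1])))
print("c",c,"yaw",yaw,"peg",a(p),"pred piv",c+.155*np.array([np.cos(np.radians(yaw+100)),np.sin(np.radians(yaw+100))]))
print("tip px",proj(s,[*ctrl.observe()["tcp_pos"]]))
E
```

```text
[ 0.61559154 -0.15593162] [0.64820755 0.11154474] [ 0.67896235 -0.02371417] [0.55553559 0.14031329 0.062     ] 0.26945761193224793 0.2708659833532638
c [ 0.56340038 -0.01384067] yaw -6.952311416092976 peg (np.float64(0.11598299950700286), np.float64(-4.883437465315644)) pred piv [0.55515947 0.1409401 ]
tip px [280.66623941 259.72871122]
```

Call:
send_rows([
  [1,0.4,0.2,3.5,0],
  [1,0,0,3.5,0],
  [1,0,0,3.2,0],
  [1,0,0,0,0],
  [0.2,0,0,0,0],
  [-0.3,0,0,0,0],
  [-0.3,0,0,0,0],
  [-0.3,0,0,0,0],
  [-0.3,0,0,0,0],
])

```text
clock: 4.32
tcp_pos: [0.6833, -0.0239, 0.1057]
orientation: [0.122, 3.13, -0.001]
ft_force: [-1.2, 0.1, -0.7]
width: 0.0473
```

```bash
python3 - <<'E'
from h import *
st()
s=ctrl.snapshot("wrist");cv2.imwrite("pics/w2.png",s["img"])
E
```

```text
t 4.325 tcp [ 0.6833 -0.0239  0.1057] F [-1.18  0.11 -0.71] w 0.0473 j [-0.12  0.41  1.17  0.    1.55 -1.61]
xang 175.55 tilt [ 0.0094 -0.0009]
```

View pics/w2.png

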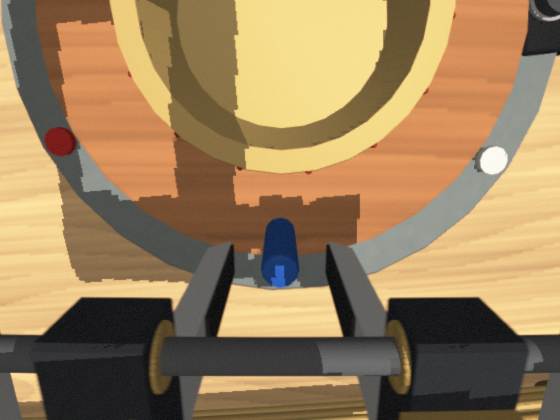

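The peg stands centred between the fingers, which are half-closed.

Call:
send_rows([
  [-0.35,0.4,0,0.5,0],
  [-0.35,0,0,0,0],
  [-0.35,0,0,0,0],
  [-0.35,0,0,0,0],
])

```text
clock: 4.88
tcp_pos: [0.6786, -0.0235, 0.0998]
orientation: [0.122, 3.131, -0.001]
ft_force: [0.6, -0.2, 0.7]
width: 0.0305
```

```bash
python3 -c "
from h import *
st()"
```

```text
t 4.875 tcp [ 0.6786 -0.0235  0.0998] F [ 0.56 -0.23  0.71] w 0.0305 j [-0.12  0.41  1.19  0.    1.53 -1.61]
xang 175.54 tilt [ 0.0083 -0.0008]
```

Call:
send_rows([
  [-0.35,0,-0.4,0,0.1],
  [-0.35,0,-0.4,0,0.2],
  [-0.35,0,-0.4,0,0.2],
  [-0.35,0,-0.4,0,0.2],
  [-0.35,0,0,0,0],
])

```text
clock: 5.5
tcp_pos: [0.6764, -0.0397, 0.0998]
orientation: [0.326, 3.117, 0.003]
ft_force: [0.6, 0.1, -0.3]
width: 0.0303
```

```bash
python3 -c "
from h import *
st()"
```

```text
t 5.5 tcp [ 0.6764 -0.0397  0.0998] F [ 0.61  0.07 -0.29] w 0.0303 j [-0.14  0.4   1.2   0.    1.53 -1.51]
xang 168.06 tilt [0.0076 0.001 ]
```

Call:
send_rows([
  [-0.35,0,-0.3,0,0.1],
  [-0.35,0,-0.3,0,0.1],
])

```text
clock: 5.75
tcp_pos: [0.6754, -0.0439, 0.0997]
orientation: [0.382, 3.11, 0.008]
ft_force: [1.1, 6.2, -0.6]
width: 0.0306
```

Call:
send_rows([
  [-0.35,0,-0.3,0,0.1],
])

```text
clock: 5.88
tcp_pos: [0.675, -0.0442, 0.0996]
orientation: [0.409, 3.107, 0.016]
ft_force: [1.0, 7.5, -1.2]
width: 0.0308
```

```bash
python3 - <<'E'
from h import *
st()
s=ctrl.snapshot("wrist");cv2.imwrite("pics/w3.png",s["img"])
E
```

```text
t 5.875 tcp [ 0.675  -0.0442  0.0996] F [ 0.97  7.52 -1.18] w 0.0308 j [-0.15  0.4   1.2   0.01  1.53 -1.46]
xang 165.01 tilt [0.0094 0.0094]
```

View pics/w3.png

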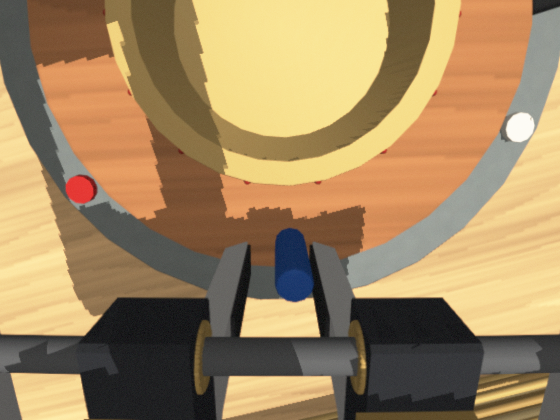

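```bash
python3 - <<'E'
from h import *
s=ctrl.snapshot("wrist")
c=np.array([.5634,-.0138])
for uv in [(294,286),(292,284)]:
    q=atz(s,uv,.13)[:2];print(q,np.linalg.norm(q-c),np.degrees(np.arctan2(*(q-c)[::-1])))
E
```

```text
[ 0.67602405 -0.03892621] 0.11539282069243181 -12.576618494270843
[ 0.67484233 -0.03953721] 0.11437568691793996 -13.004256727235408
```

The peg has turned about 8° and stopped dead at about 7.5 N, so the table is locked with the lever in the middle. I'll ease the table back, lift off and go to the lever.

Call:
send_rows([
  [-0.35,0,0.5,0,-0.2],
  [-0.35,0,0.5,0,-0.2],
  [-0.35,0,0.5,0,-0.1],
  [-0.35,0,0.3,0,-0.1],
  [-0.35,0,-0.5,0,0],
  [-0.35,0,0,-3,0],
  [-0.35,0,0,-3,0],
  [-0.5,0,0,0,0],
])

```text
clock: 6.98
tcp_pos: [0.6773, -0.0348, 0.1603]
orientation: [0.239, 3.125, 0.008]
ft_force: [0.2, -0.2, 0.2]
width: 0.0244
```

```bash
python3 - <<'E'
from h import *
st()
s=ctrl.snapshot("wrist");cv2.imwrite("pics/w4.png",s["img"])
s=ctrl.snapshot("side");cv2.imwrite("pics/s4.png",cv2.resize(s["img"][130:270,210:370],None,fx=4,fy=4,interpolation=2))
for t in ["lock_knob"]:
  for r in ctrl.look_for(s,t)[:3]: print(r)
E
```

```text
t 6.975 tcp [ 0.6773 -0.0348  0.1603] F [ 0.19 -0.24  0.16] w 0.0244 j [-0.14  0.38  1.11  0.01  1.65 -1.56]
xang 171.25 tilt [0.0078 0.0043]
{'box': [252.8, 160.0, 15.3, 27.1], 'confidence': 0.46}
```

View pics/s4.png

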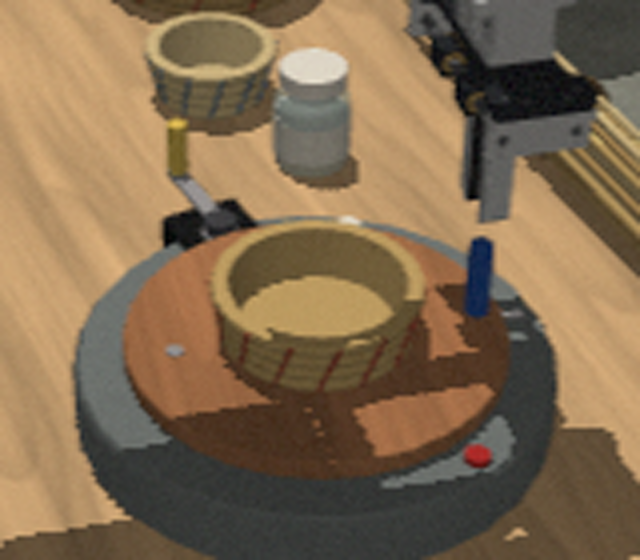

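Call:
send_rows([
  [-0.1,0,0,0,1],
  [-0.1,0,0,0,1],
  [-0.1,0,0,0,1],
  [-0.1,0,0,0,1],
  [-0.1,0,0,0,1],
  [-0.1,0,0,0,1],
  [-0.1,0,0,0,1],
  [-0.1,0,0,0,0.8],
  [-0.1,4.2,-1.8,0,0],
  [-0.1,4.2,-1.8,0,0],
  [-0.1,4.2,-1.8,0,0],
  [-0.1,4.2,-1.8,0,0],
  [-0.1,4.2,-1.8,0,0],
  [-0.1,0,0,0,0],
])

```text
clock: 8.88
tcp_pos: [0.5667, 0.1799, 0.1266]
orientation: [-2.183, -2.199, 0.047]
ft_force: [0.5, -0.6, -0.2]
width: 0.0426
```

```bash
python3 - <<'E'
from h import *
st()
s=ctrl.snapshot("wrist");cv2.imwrite("pics/w5.png",s["img"])
for t in ["lock_knob"]:
  for r in ctrl.look_for(s,t)[:3]: print(r)
print(proj(s,[.552,.214,.11]))
E
```

```text
t 8.875 tcp [0.5667 0.1799 0.1266] F [ 0.45 -0.6  -0.2 ] w 0.0426 j [0.2  0.25 1.34 0.02 1.6  0.19]
xang 90.41 tilt [-0.0516  0.0087]
{'box': [237.2, 158.8, 50.1, 136.5], 'confidence': 0.88}
[255.17035342 187.21499022]
```

View pics/w5.png

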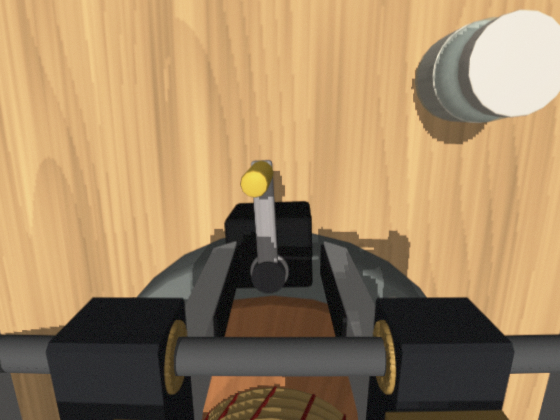

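The yellow knob top shows at (254,184), with the jar well to its right.

```bash
python3 - <<'E'
from h import *
p,R=st()
s=ctrl.snapshot("wrist")
k=atz(s,(254,184),.11);print(k, "jar",atz(s,(520,60),.09))
print("tool shift cm",R.T@(np.r_[k[:2],.145]-p)*100)
E
```

```text
t 8.975 tcp [0.568  0.1772 0.1265] F [-0.6   0.41 -0.04] w 0.0422 j [0.2  0.25 1.34 0.02 1.6  0.19]
xang 90.21 tilt [-0.0511  0.0076]
[0.55284867 0.21310165 0.11      ] jar [0.69586864 0.27987497 0.09      ]
tool shift cm [ 3.61080331 -1.59326024 -1.73845376]
```

Call:
send_rows([
  [-0.1,0,0,-2,0],
  [-0.1,1.8,-0.8,0,0],
  [-0.1,1.8,-0.8,0,0],
  [-0.1,0,0,0,0],
  [-0.1,0,0,0,0],
])

```text
clock: 9.65
tcp_pos: [0.5528, 0.2108, 0.1444]
orientation: [-2.194, -2.187, 0.054]
ft_force: [-0.9, -0.0, 0.1]
width: 0.042
```

```bash
python3 - <<'E'
from h import *
p,R=st()
print("tool shift cm",R.T@(np.array([.5528,.2131,.086])-p)*100)
E
```

```text
t 9.65 tcp [0.5528 0.2108 0.1444] F [-0.86 -0.    0.12] w 0.042 j [0.26 0.24 1.32 0.02 1.64 0.26]
xang 89.81 tilt [-0.0555  0.0061]
tool shift cm [0.19229723 0.32011237 5.83605941]
```

Call:
send_rows([
  [-0.1,0.1,0.2,2,0],
  [-0.1,0.1,0.1,2,0],
  [-0.1,0,0,1.8,0],
  [-0.1,0,0,0,0],
])

```text
clock: 10.15
tcp_pos: [0.5527, 0.2124, 0.0838]
orientation: [-2.195, -2.187, 0.056]
ft_force: [-0.0, 0.2, 0.7]
width: 0.0421
```

```bash
python3 - <<'E'
from h import *
p,R=st()
s=ctrl.snapshot("wrist");cv2.imwrite("pics/w6.png",s["img"])
E
```

```text
t 10.15 tcp [0.5527 0.2124 0.0838] F [-0.04  0.25  0.73] w 0.0421 j [0.26 0.27 1.4  0.02 1.52 0.26]
xang 89.78 tilt [-0.0557  0.005 ]
```

View pics/w6.png

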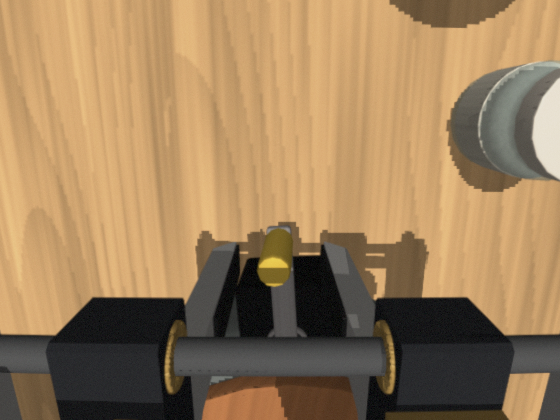

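Call:
send_rows([
  [-0.1,0,-0.6,0,0],
  [-0.1,0,-0.6,0,0],
  [-0.1,0,-0.5,0,-0.4],
  [-0.1,0,-0.5,0,-0.4],
  [-0.1,0,-0.5,0,-0.4],
  [-0.1,0,-0.5,0,-0.4],
  [-0.1,0,-0.5,0,-0.4],
])

```text
clock: 11.08
tcp_pos: [0.5245, 0.209, 0.0922]
orientation: [-1.779, -2.558, 0.013]
ft_force: [5.1, 1.2, -4.2]
width: 0.0424
```

```bash
python3 - <<'E'
from h import *
p,R=st()
s=ctrl.snapshot("wrist");cv2.imwrite("pics/w7.png",s["img"])
E
```

```text
t 11.075 tcp [0.5245 0.209  0.0922] F [ 5.07  1.22 -4.18] w 0.0424 j [ 0.27  0.18  1.49  0.01  1.49 -0.09]
xang 110.34 tilt [-0.0261  0.0079]
```

View pics/w7.png

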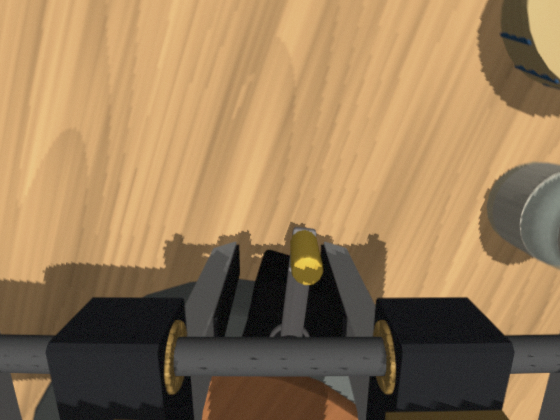

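Call:
send_rows([
  [-0.1,0,-0.6,0.3,-0.3],
  [-0.1,0,-0.6,0.2,-0.3],
  [-0.1,0,-0.6,0.1,-0.2],
])

```text
clock: 11.5
tcp_pos: [0.5141, 0.2038, 0.0919]
orientation: [-1.6, -2.689, -0.014]
ft_force: [4.4, 2.8, -3.8]
width: 0.0421
```

Call:
send_rows([
  [-0.1,0,-0.5,0.1,0],
])

```text
clock: 11.62
tcp_pos: [0.5106, 0.2025, 0.0917]
orientation: [-1.602, -2.69, -0.02]
ft_force: [3.8, 2.9, -2.9]
width: 0.0425
```

Call:
send_rows([
  [-0.1,0,-0.5,0.1,0],
])

```text
clock: 11.75
tcp_pos: [0.5071, 0.2012, 0.0916]
orientation: [-1.604, -2.691, -0.026]
ft_force: [4.6, 3.2, -1.1]
width: 0.0425
```

Call:
send_rows([
  [-0.1,0,-0.5,0.1,0],
])

```text
clock: 11.88
tcp_pos: [0.5057, 0.2007, 0.0916]
orientation: [-1.608, -2.694, -0.039]
ft_force: [14.6, 7.5, -9.3]
width: 0.0428
```

```bash
python3 - <<'E'
from h import *
p,R=st()
s=ctrl.snapshot("wrist");cv2.imwrite("pics/w8.png",s["img"])
E
```

```text
t 11.875 tcp [0.5057 0.2007 0.0916] F [14.64  7.49 -9.27] w 0.0428 j [ 0.26  0.11  1.57  0.02  1.44 -0.24]
xang 118.36 tilt [0.0096 0.0235]
```

View pics/w8.png

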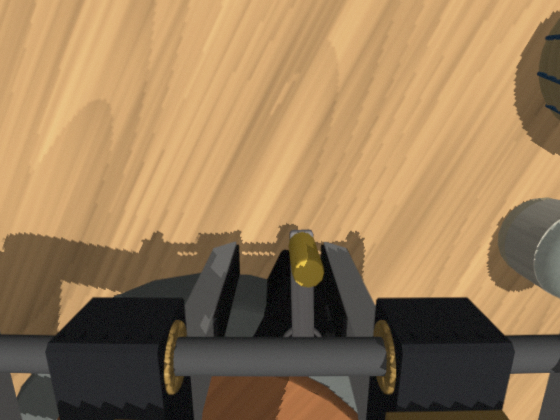

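The lever is at its + stop (force jumped to 15 N). Next I lift off and return to the peg.

Call:
send_rows([
  [-0.1,0,0.8,0,0],
  [-0.1,0,0.3,-3,0],
  [-0.1,0,0,-4,0],
  [-0.1,0,0,-3,0],
  [-0.3,0,0,0,-1],
  [-0.3,0,0,0,-1],
  [-0.3,0,0,0,-1],
  [-0.3,0,0,0,-1],
  [-0.3,0,0,0,-1],
  [-0.3,0,0,0,0],
])

```text
clock: 13.18
tcp_pos: [0.5072, 0.2, 0.1964]
orientation: [-0.289, -3.119, -0.019]
ft_force: [-0.0, 0.4, -0.1]
width: 0.0329
```

```bash
python3 - <<'E'
from h import *
p,R=st()
print("tool shift cm",R.T@(np.array([.677,-.033,.17])-p)*100)
E
```

```text
t 13.175 tcp [0.5072 0.2    0.1964] F [-0.04  0.44 -0.09] w 0.0329 j [ 0.26  0.08  1.4   0.01  1.67 -1.12]
xang 169.42 tilt [-0.0084  0.0131]
tool shift cm [-20.98953081 -19.81167251   2.18739085]
```

Call:
send_rows([
  [-0.3,-2.6,-2.5,0,0],
  [-0.3,-2.6,-2.5,0,0],
  [-0.3,-2.6,-2.5,0,0],
  [-0.3,-2.6,-2.5,0,0],
  [-0.3,-2.6,-2.5,0,0],
  [-0.3,-2.6,-2.5,0,0],
  [-0.3,-2.6,-2.5,0,0],
  [-0.3,-1.4,-1.5,0,0],
  [-0.3,0,0,0,0],
  [-0.3,0,0,0,0],
])

```text
clock: 14.42
tcp_pos: [0.6623, -0.03, 0.1912]
orientation: [-0.332, -3.102, -0.017]
ft_force: [0.5, 1.0, -0.1]
width: 0.0328
```

```bash
python3 - <<'E'
from h import *
p,R=st()
s=ctrl.snapshot("wrist");cv2.imwrite("pics/w9.png",s["img"])
E
```

```text
t 14.425 tcp [ 0.6623 -0.03    0.1912] F [ 0.48  1.03 -0.05] w 0.0328 j [-0.14  0.36  1.07  0.01  1.73 -1.49]
xang 167.8 tilt [-0.0206  0.0132]
```

View pics/w9.png

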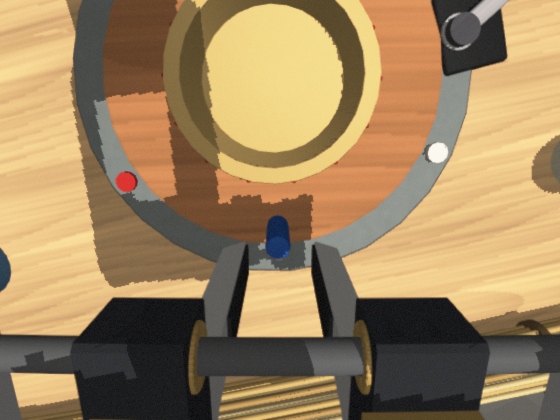

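The peg top shows at about (278,246). The lever at upper right is swung counter-clockwise.

```bash
python3 - <<'E'
from h import *
p,R=st()
s=ctrl.snapshot("wrist")
c=np.array([.5634,-.0138])
q=atz(s,(278,246),.13)[:2];print(q,np.linalg.norm(q-c),np.degrees(np.arctan2(*(q-c)[::-1])))
print("tool shift cm",R.T@(np.r_[q,.1]-p)*100)
E
```

```text
t 14.475 tcp [ 0.6622 -0.0299  0.1913] F [-0.72  1.05  0.47] w 0.0327 j [-0.14  0.36  1.07  0.01  1.73 -1.49]
xang 167.82 tilt [-0.0204  0.0129]
[ 0.6760744  -0.03422207] 0.11451017868164252 -10.273249065777621
tool shift cm [-1.65056792 -0.20196823  9.08984892]
```

Call:
send_rows([
  [-0.2,-0.9,-0.2,0,0],
  [-0.2,-0.8,0,0,0],
  [-0.2,0,0,0,0],
  [-0.2,0,0,3,0],
  [-0.2,0,0,3,0],
  [-0.3,0,0,3,0],
  [-0.35,0,0,0,0],
])

```text
clock: 15.4
tcp_pos: [0.6784, -0.0321, 0.1007]
orientation: [-0.327, -3.106, -0.017]
ft_force: [0.2, -0.8, -0.4]
width: 0.031
```

```bash
python3 - <<'E'
from h import *
p,R=st()
print(R.T@(np.r_[.6775,-.0345,.1]-p)*100)
E
```

```text
t 15.4 tcp [ 0.6784 -0.0321  0.1007] F [ 0.18 -0.76 -0.39] w 0.031 j [-0.14  0.43  1.16  0.01  1.57 -1.5 ]
xang 167.99 tilt [-0.0171  0.0127]
[ 0.04018225 -0.25397054  0.06390549]
```

Call:
send_rows([
  [-0.35,0,-0.4,0,0.1],
  [-0.35,0,-0.4,0,0.2],
  [-0.35,0,-0.3,0,0.1],
])

```text
clock: 15.78
tcp_pos: [0.678, -0.0431, 0.105]
orientation: [-0.442, -3.098, -0.017]
ft_force: [0.4, 1.9, -1.4]
width: 0.0306
```

Call:
send_rows([
  [-0.35,0,-0.3,0,0.1],
])

```text
clock: 15.9
tcp_pos: [0.6776, -0.0444, 0.1052]
orientation: [-0.47, -3.094, -0.023]
ft_force: [2.8, 7.3, -4.0]
width: 0.0305
```

Call:
send_rows([
  [-0.35,0,-0.3,0,0.1],
])

```text
clock: 16.02
tcp_pos: [0.6773, -0.0445, 0.105]
orientation: [-0.497, -3.091, -0.031]
ft_force: [2.3, 7.7, -3.1]
width: 0.0305
```

Same stop, at the same place and about 8 N, so the table is still locked. I'll ease back and swing the lever to the other end.

Call:
send_rows([
  [-0.35,0,0.5,0,-0.2],
  [-0.35,0,0.5,0,-0.2],
  [-0.35,0,0.5,0,-0.1],
  [-0.35,0,0.3,0,0],
  [-0.35,0,-0.6,0,0],
  [-0.35,0,0,-3,0],
  [-0.35,0,0,-3,0],
  [-0.1,0,0,-2,0],
  [-0.1,0,0,0,1],
  [-0.1,0,0,0,1],
  [-0.1,0,0,0,1],
  [-0.1,0,0,0,1],
  [-0.1,0,0,0,1],
  [-0.1,0,0,0,0],
])

```text
clock: 17.77
tcp_pos: [0.6815, -0.04, 0.1911]
orientation: [-1.677, -2.642, -0.019]
ft_force: [0.8, -0.7, -0.2]
width: 0.0423
```

```bash
python3 - <<'E'
from h import *
p,R=st()
print(R.T@(np.r_[.5177,.206,.16]-p)*100)
E
```

```text
t 17.775 tcp [ 0.6815 -0.04    0.1911] F [ 0.77 -0.74 -0.19] w 0.0423 j [-0.15  0.4   1.03  0.02  1.73 -0.59]
xang 115.2 tilt [-0.0039  0.017 ]
[29.17639565 -4.35986692  3.59004358]
```

Call:
send_rows([
  [-0.1,3,-0.4,0,0],
  [-0.1,3,-0.4,0,0],
  [-0.1,3,-0.4,0,0],
  [-0.1,3,-0.5,0,0],
  [-0.1,3,-0.5,0,0],
  [-0.1,3,-0.5,0,0],
  [-0.1,3,-0.5,0,0],
  [-0.1,3,-0.5,0,0],
  [-0.1,0,0,0,0],
])

```text
clock: 18.9
tcp_pos: [0.5399, 0.1631, 0.1958]
orientation: [-1.644, -2.665, -0.023]
ft_force: [-0.4, -0.1, 0.2]
width: 0.0422
```

```bash
python3 - <<'E'
from h import *
p,R=st()
print(R.T@(np.r_[.5177,.206,.16]-p)*100)
s=ctrl.snapshot("wrist");cv2.imwrite("pics/w10.png",s["img"])
E
```

```text
t 18.9 tcp [0.5399 0.1631 0.1958] F [-0.42 -0.14  0.18] w 0.0422 j [ 0.18  0.12  1.36  0.02  1.67 -0.28]
xang 116.67 tilt [-0.0014  0.0179]
[ 4.76878467 -0.08704592  3.66171943]
```

View pics/w10.png

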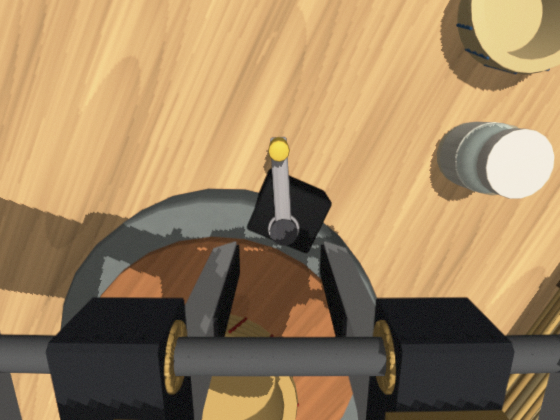

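The knob top is at (279,150), with the lever at its + end.

```bash
python3 - <<'E'
from h import *
p,R=st()
s=ctrl.snapshot("wrist");k=atz(s,(279,150),.11);print(k)
print(R.T@(np.r_[k[:2],.085]-p)*100)
E
```

```text
t 18.95 tcp [0.5405 0.1622 0.1957] F [ 0.17 -0.18  0.14] w 0.0425 j [ 0.18  0.12  1.36  0.02  1.67 -0.28]
xang 116.57 tilt [-0.0013  0.0172]
[0.51852467 0.20521709 0.11      ]
[ 4.65476813 -0.11724345 11.14354669]
```

Call:
send_rows([
  [-0.1,2.4,-0.1,0,0],
  [-0.1,2.4,0,0,0],
  [-0.1,0,0,0,0],
  [-0.1,0,0,3,0],
  [-0.1,0,0,3,0],
  [-0.1,0,0,3,0],
  [-0.1,0,0,1.8,0],
  [-0.1,0,0,0,0],
])

```text
clock: 20.0
tcp_pos: [0.5265, 0.1949, 0.0848]
orientation: [-1.661, -2.663, -0.017]
ft_force: [0.5, 0.2, -0.7]
width: 0.0427
```

```bash
python3 - <<'E'
from h import *
p,R=st()
s=ctrl.snapshot("wrist");cv2.imwrite("pics/w11.png",s["img"])
E
```

```text
t 20.0 tcp [0.5265 0.1949 0.0848] F [ 0.45  0.23 -0.69] w 0.0427 j [ 0.25  0.16  1.53  0.01  1.44 -0.21]
xang 116.09 tilt [0.0033 0.0111]
```

View pics/w11.png

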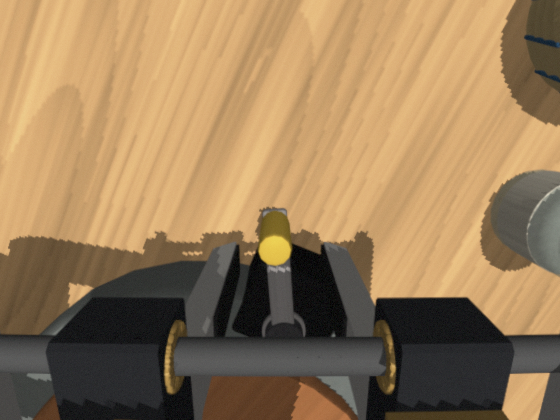

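Call:
send_rows([
  [-0.1,1.1,0,0,0],
  [-0.1,0,0,0,0],
  [-0.1,0,0.6,0,0],
  [-0.1,0,0.6,0,0],
  [-0.1,0,0.6,0,0.4],
  [-0.1,0,0.6,0,0.4],
  [-0.1,0,0.6,0,0.4],
  [-0.1,0,0.6,0,0.4],
  [-0.1,0,0.6,0,0.4],
  [-0.1,0,0.6,0,0.4],
])

```text
clock: 21.3
tcp_pos: [0.5637, 0.2136, 0.089]
orientation: [-2.193, -2.244, 0.02]
ft_force: [-5.2, -2.6, 2.4]
width: 0.0425
```

```bash
python3 - <<'E'
from h import *
p,R=st()
s=ctrl.snapshot("wrist");cv2.imwrite("pics/w12.png",s["img"])
E
```

```text
t 21.3 tcp [0.5637 0.2136 0.089 ] F [-5.19 -2.65  2.43] w 0.0425 j [ 0.27  0.26  1.4  -0.    1.49  0.25]
xang 91.34 tilt [-0.0115 -0.0066]
```

View pics/w12.png

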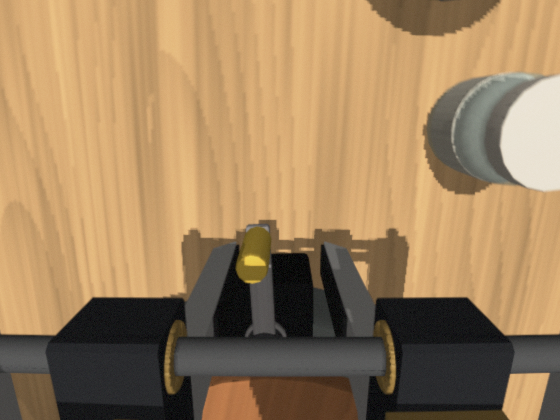

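Call:
send_rows([
  [-0.1,0,0.6,0.2,0.4],
  [-0.1,0,0.6,0.1,0.4],
  [-0.1,0,0.6,0.1,0.4],
  [-0.1,0,0.6,0,0.4],
  [-0.1,0,0.6,0,0.4],
])

```text
clock: 21.98
tcp_pos: [0.5887, 0.2105, 0.0851]
orientation: [-2.551, -1.819, 0.041]
ft_force: [-4.4, -2.6, 2.3]
width: 0.0424
```

Call:
send_rows([
  [-0.1,0,0.5,0,0.2],
])

```text
clock: 22.1
tcp_pos: [0.5925, 0.209, 0.085]
orientation: [-2.581, -1.774, 0.045]
ft_force: [-5.6, -1.8, 2.9]
width: 0.0423
```

Call:
send_rows([
  [-0.1,0,0.5,0,0.2],
])

```text
clock: 22.22
tcp_pos: [0.5961, 0.2074, 0.0849]
orientation: [-2.61, -1.728, 0.05]
ft_force: [-5.1, -0.8, 3.1]
width: 0.0425
```

Call:
send_rows([
  [-0.1,0,0.5,0,0],
])

```text
clock: 22.35
tcp_pos: [0.5986, 0.2066, 0.0847]
orientation: [-2.605, -1.728, 0.055]
ft_force: [-11.3, 2.9, 5.9]
width: 0.0424
```

Call:
send_rows([
  [-0.1,0,0.5,0,0],
])

```text
clock: 22.48
tcp_pos: [0.5985, 0.2068, 0.0844]
orientation: [-2.595, -1.726, 0.067]
ft_force: [-15.5, 3.6, 7.9]
width: 0.0422
```

The lever is at the − stop. I'll back off, lift and turn for the peg.

Call:
send_rows([
  [-0.1,0,-0.8,0,0],
  [-0.1,0,-0.3,-3,0],
  [-0.1,0,0,-4,0],
  [-0.1,0,0,-3,0],
  [-0.2,0,0,0,-1],
  [-0.2,0,0,0,-1],
  [-0.2,0,0,0,-1],
  [-0.2,0,0,0,-1],
  [-0.2,0,0,0,-1],
  [-0.2,0,0,0,-1],
  [-0.2,0,0,0,-1],
  [-0.2,0,0,0,-1],
  [-0.2,0,0,0,-1],
  [-0.2,0,0,0,-1],
  [-0.2,0,0,0,0],
])

```text
clock: 24.35
tcp_pos: [0.6078, 0.216, 0.1913]
orientation: [-0.24, -3.125, -0.005]
ft_force: [0.5, -0.3, 0.2]
width: 0.0374
```

```bash
python3 - <<'E'
from h import *
p,R=st()
print("tool shift cm",R.T@(np.array([.677,-.033,.18])-p)*100)
E
```

```text
t 24.35 tcp [0.6078 0.216  0.1913] F [ 0.52 -0.25  0.21] w 0.0374 j [ 0.25  0.31  1.14  0.01  1.7  -1.17]
xang 171.22 tilt [-0.007   0.0036]
tool shift cm [-10.64835444 -23.55837221   0.99072994]
```

Call:
send_rows([
  [-0.2,-1.4,-3,0,0],
  [-0.2,-1.4,-3,0,0],
  [-0.2,-1.4,-3,0,0],
  [-0.2,-1.4,-3,0,0],
  [-0.2,-1.4,-3,0,0],
  [-0.2,-1.4,-3,0,0],
  [-0.2,-1.4,-3,0,0],
  [-0.2,-0.9,-2.6,0,0],
  [-0.2,0,0,0,0],
  [-0.2,0,0,0,0],
])

```text
clock: 25.6
tcp_pos: [0.6829, -0.0395, 0.191]
orientation: [0.277, 3.121, 0.007]
ft_force: [0.7, -0.5, -0.4]
width: 0.0377
```

```bash
python3 - <<'E'
from h import *
p,R=st()
s=ctrl.snapshot("wrist");cv2.imwrite("pics/w13.png",s["img"])
E
```

```text
t 25.6 tcp [ 0.6829 -0.0395  0.191 ] F [ 0.68 -0.49 -0.43] w 0.0377 j [-0.14  0.39  1.04  0.01  1.71 -1.54]
xang 169.85 tilt [0.0086 0.0039]
```

View pics/w13.png

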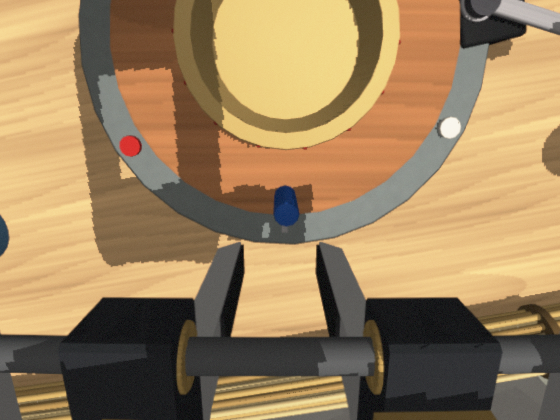

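The peg top is at (286,214), and the lever now points clockwise.

```bash
python3 - <<'E'
from h import *
p,R=st()
s=ctrl.snapshot("wrist")
c=np.array([.5634,-.0138])
q=atz(s,(286,214),.13)[:2];print(q,np.linalg.norm(q-c),np.degrees(np.arctan2(*(q-c)[::-1])))
print("tool shift cm",R.T@(np.r_[q,.1]-p)*100)
E
```

```text
t 25.65 tcp [ 0.6829 -0.0395  0.191 ] F [ 0.14 -0.09  0.59] w 0.0376 j [-0.14  0.39  1.04  0.    1.71 -1.54]
xang 169.88 tilt [0.0085 0.0036]
[ 0.67683013 -0.03438432] 0.11528272858147232 -10.285610333699376
tool shift cm [0.75333632 0.34875836 9.09516873]
```

Call:
send_rows([
  [-0.2,0.6,0.4,0,0],
  [-0.2,0,0,0,0],
  [-0.2,0,0,3,0],
  [-0.2,0,0,3,0],
  [-0.3,0,0,3,0],
  [-0.35,0,0,0,0],
])

```text
clock: 26.45
tcp_pos: [0.6783, -0.0288, 0.1012]
orientation: [0.267, 3.118, 0.008]
ft_force: [0.9, -0.4, -0.4]
width: 0.0307
```

Call:
send_rows([
  [-0.35,0,-0.4,0,0.1],
  [-0.35,0,-0.4,0,0.2],
  [-0.35,0,-0.3,0,0.1],
])

```text
clock: 26.82
tcp_pos: [0.6784, -0.0401, 0.1061]
orientation: [0.381, 3.099, 0.008]
ft_force: [0.0, 0.4, -1.6]
width: 0.0302
```

Call:
send_rows([
  [-0.35,0,-0.3,0,0.1],
  [-0.35,0,-0.3,0,0.1],
])

```text
clock: 27.08
tcp_pos: [0.6773, -0.0456, 0.107]
orientation: [0.438, 3.089, 0.011]
ft_force: [1.0, 2.1, -1.5]
width: 0.0306
```

Call:
send_rows([
  [-0.35,0,-0.3,0,0.1],
])

```text
clock: 27.2
tcp_pos: [0.6766, -0.0484, 0.107]
orientation: [0.467, 3.085, 0.012]
ft_force: [0.5, 1.4, -1.3]
width: 0.0306
```

It is past the old stop at only 1–2 N, so the table is free. I'll continue along the arc.

Call:
send_rows([
  [-0.35,0.05,-0.6,0.1,0.3],
  [-0.35,0.05,-0.6,0.1,0.3],
  [-0.35,0.05,-0.6,0.1,0.3],
  [-0.35,0.05,-0.6,0.1,0.3],
  [-0.35,0.05,-0.6,0,0.3],
  [-0.35,0.05,-0.6,0,0.3],
  [-0.35,0.05,-0.6,0,0.3],
  [-0.35,0.05,-0.6,0,0.3],
])

```text
clock: 28.2
tcp_pos: [0.6535, -0.0897, 0.1059]
orientation: [1.122, 2.903, 0.026]
ft_force: [1.8, 1.4, -1.3]
width: 0.0304
```

```bash
cat >>h.py <<'E'
def rel(p):
    d=p[:2]-np.array([.5634,-.0138]);print("r",np.linalg.norm(d),"ang",np.degrees(np.arctan2(d[1],d[0])))
E
python3 - <<'E'
from h import *
p,R=st();rel(p)
s=ctrl.snapshot("wrist");cv2.imwrite("pics/w14.png",s["img"])
E
```

```text
t 28.2 tcp [ 0.6535 -0.0897  0.1059] F [ 1.82  1.45 -1.3 ] w 0.0304 j [-0.23  0.34  1.27  0.01  1.5  -1.06]
xang 137.73 tilt [0.0332 0.0049]
r 0.11784454888933515 ang -40.095188306056514
```

View pics/w14.png

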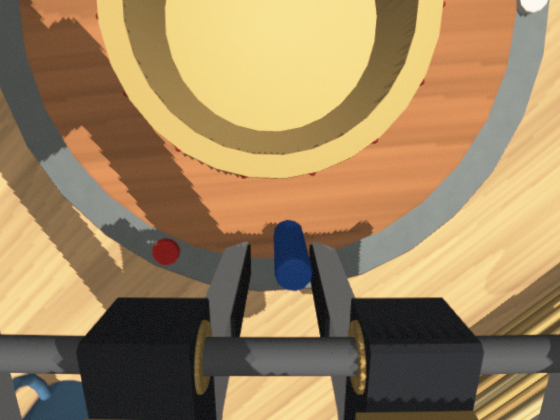

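Call:
send_rows([
  [-0.35,0.03,-0.6,0.1,0.3],
  [-0.35,0.03,-0.6,0.1,0.3],
  [-0.35,0.03,-0.6,0.1,0.3],
  [-0.35,0.03,-0.6,0.1,0.3],
  [-0.35,0.03,-0.6,0,0.3],
  [-0.35,0.03,-0.6,0,0.3],
  [-0.35,0.03,-0.6,0,0.3],
  [-0.35,0.03,-0.6,0,0.3],
])

```text
clock: 29.25
tcp_pos: [0.617, -0.1184, 0.1049]
orientation: [1.714, 2.59, 0.042]
ft_force: [1.6, 0.5, -1.2]
width: 0.0304
```

```bash
python3 - <<'E'
from h import *
p,R=st();rel(p)
s=ctrl.snapshot("wrist");cv2.imwrite("pics/w15.png",s["img"])
E
```

```text
t 29.25 tcp [ 0.617  -0.1184  0.1049] F [ 1.65  0.52 -1.22] w 0.0304 j [-0.29  0.27  1.37  0.02  1.47 -0.69]
xang 112.99 tilt [0.0447 0.0026]
r 0.11748252990016349 ang -62.87737189457892
```

View pics/w15.png

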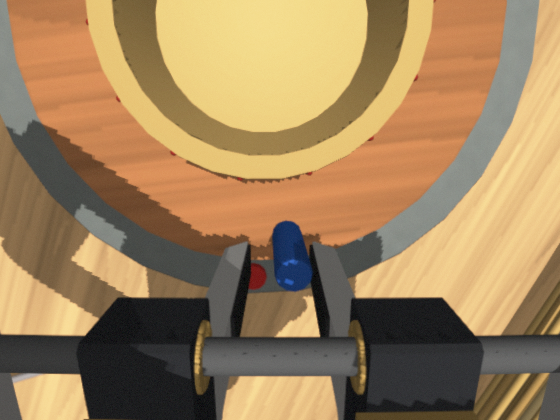

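Call:
send_rows([
  [-0.35,0.03,-0.6,0,0.3],
  [-0.35,0.03,-0.5,0,0.3],
  [-0.35,0.03,-0.4,0,0.2],
  [-0.35,0,0,0,0],
])

```text
clock: 29.8
tcp_pos: [0.6025, -0.1242, 0.105]
orientation: [1.894, 2.46, 0.044]
ft_force: [0.6, 0.4, 0.3]
width: 0.0306
```

```bash
python3 - <<'E'
from h import *
p,R=st();rel(p)
s=ctrl.snapshot("wrist");cv2.imwrite("pics/w16.png",s["img"])
s=ctrl.snapshot("side");cv2.imwrite("pics/s16.png",cv2.resize(s["img"][130:270,210:370],None,fx=4,fy=4,interpolation=2))
E
```

```text
t 29.8 tcp [ 0.6025 -0.1242  0.105 ] F [0.63 0.38 0.32] w 0.0306 j [-0.3   0.24  1.4   0.01  1.46 -0.56]
xang 104.81 tilt [0.0461 0.0003]
r 0.1171275440412964 ang -70.4849177604209
```

View pics/w16.png

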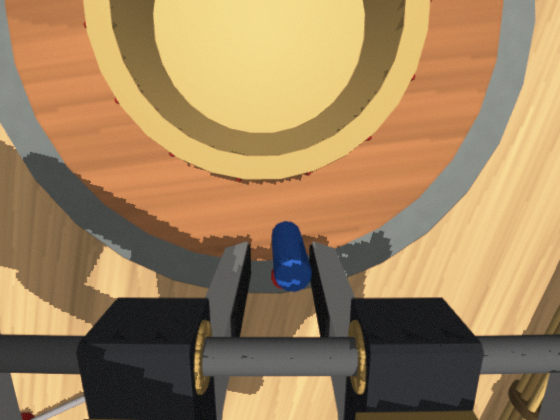

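View pics/s16.png

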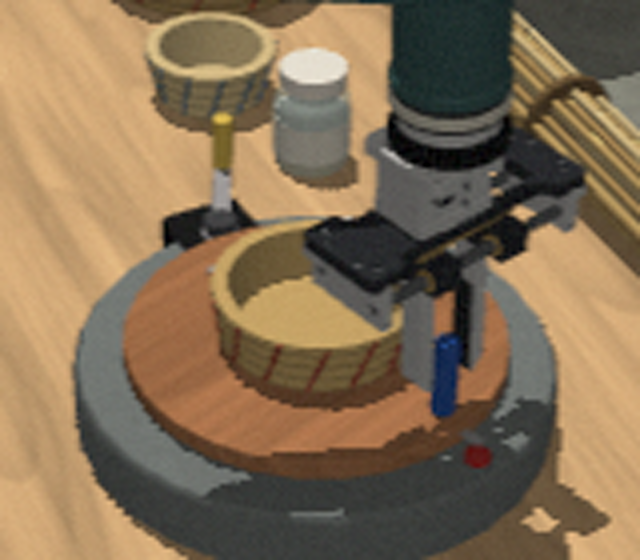

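```bash
python3 - <<'E'
from h import *
s=ctrl.snapshot("wrist")
for uv in [(294,275),(293,279)]:
    q=atz(s,uv,.13);rel(q)
im=s["img"][200:310,230:340];cv2.imwrite("pics/w17.png",cv2.resize(im,None,fx=5,fy=5,interpolation=cv2.INTER_CUBIC))
for a in (-66,-68,-70):
    c=np.array([.5634,-.0138]);u=np.array([np.cos(np.radians(a)),np.sin(np.radians(a))])
    print(a,"peg",proj(s,[*(c+.116*u),.13]),"tip",proj(s,[*(c+.15*u),.065]))
E
```

```text
r 0.11506531727561888 ang -67.77278220417703
r 0.11699511443537187 ang -68.10992466849648
-66 peg [302.00770093 275.65901754] tip [299.12297724 277.69694243]
-68 peg [293.24026157 276.97872594] tip [291.18781105 278.8907118 ]
-70 peg [284.43324681 278.01772689] tip [283.21699718 279.83099097]
```

View pics/w17.png

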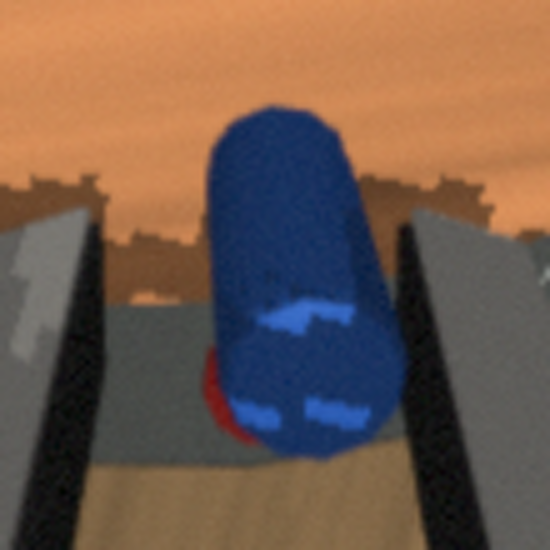

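The peg is at about −68.1°, and the red stud is at −70°. About 3.6 mm is left.

Call:
send_rows([
  [-0.35,0.0,-0.4,0,0.2],
  [-0.35,0,0,0,0],
])

```text
clock: 30.2
tcp_pos: [0.5991, -0.125, 0.105]
orientation: [1.938, 2.425, 0.046]
ft_force: [0.0, 0.8, -0.2]
width: 0.0307
```

```bash
cat > m.py <<'E'
from h import *
import sys
p,R=st();rel(p)
s=ctrl.snapshot("wrist")
im=s["img"];hsv=cv2.cvtColor(im,cv2.COLOR_BGR2HSV)
im=im[200:310,230:340];cv2.imwrite(sys.argv[1],cv2.resize(im,None,fx=5,fy=5,interpolation=cv2.INTER_CUBIC))
for a in (-66,-68,-70,-72):
    c=np.array([.5634,-.0138]);u=np.array([np.cos(np.radians(a)),np.sin(np.radians(a))])
    print(a,"pegtop crop",(proj(s,[*(c+.116*u),.13])-[230,200])*5,"stud",(proj(s,[*(c+.152*u),.058])-[230,200])*5)
E
python3 m.py pics/w18.png
```

```text
t 30.2 tcp [ 0.5991 -0.125   0.105 ] F [ 0.03  0.75 -0.21] w 0.0307 j [-0.31  0.23  1.41  0.01  1.46 -0.53]
xang 102.72 tilt [0.047  0.0005]
r 0.11678505509866416 ang -72.19575731247426
-66 pegtop crop [400.15781922 372.99508898] stud [379.11237941 373.71664872]
-68 pegtop crop [356.5611788  381.08807407] stud [340.30378092 380.91546492]
-70 pegtop crop [312.73484725 387.78235029] stud [301.28959393 386.87032709]
-72 pegtop crop [268.70580444 393.07319713] stud [262.09595431 391.57681222]
```

View pics/w18.png

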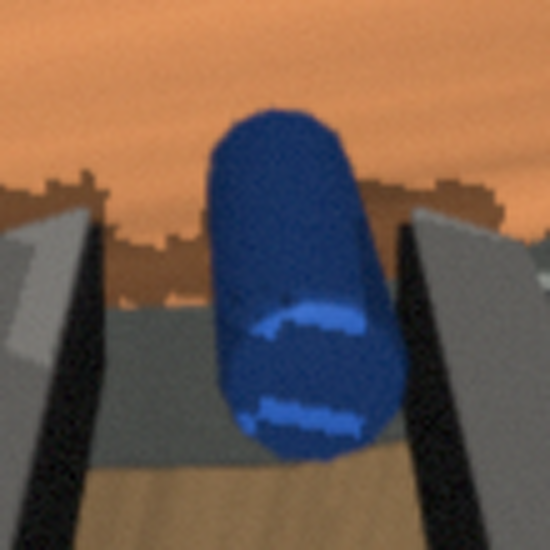

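The peg top reads −70.0°. I'll back the finger off, lift clear and check from a view that isn't blocked.

Call:
send_rows([
  [-0.35,0,0.5,0,0],
  [-0.35,0,0,0,0],
  [-0.35,0,0,-3,0],
  [-0.35,0,0,-3,0],
  [-0.35,0,0,-3,0],
  [-0.35,-3,0,0,0],
  [-0.35,-3,0,0,0],
  [-0.35,-3,0,0,0],
  [-0.35,0,0,0,0],
])

```text
clock: 31.38
tcp_pos: [0.6204, -0.2129, 0.1982]
orientation: [1.936, 2.43, 0.044]
ft_force: [0.0, 0.4, -0.6]
width: 0.0303
```

```bash
python3 - <<'E'
from h import *
st()
s=ctrl.snapshot("wrist");cv2.imwrite("pics/w19.png",s["img"])
s=ctrl.snapshot("side");cv2.imwrite("pics/s19.png",cv2.resize(s["img"][130:270,210:370],None,fx=5,fy=4,interpolation=2))
E
```

```text
t 31.375 tcp [ 0.6204 -0.2129  0.1982] F [ 0.02  0.36 -0.56] w 0.0303 j [-0.43  0.29  1.14  0.02  1.66 -0.65]
xang 102.89 tilt [0.0445 0.0008]
```

View pics/w19.png

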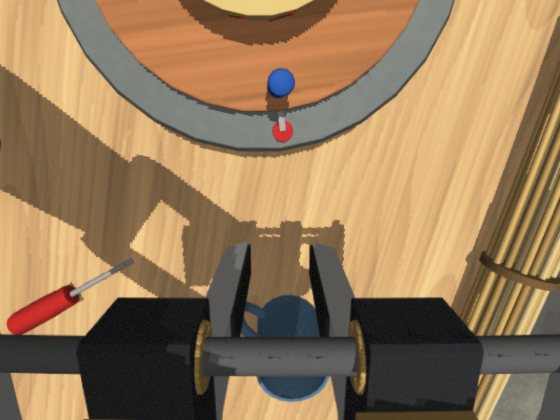

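View pics/s19.png

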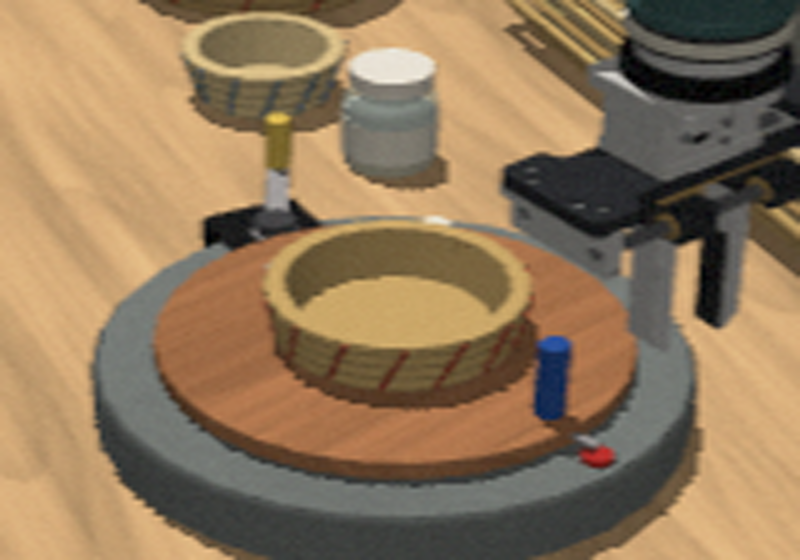

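```bash
python3 - <<'E'
from h import *
s=ctrl.snapshot("wrist");im=s["img"][60:150,230:340];cv2.imwrite("pics/w20.png",cv2.resize(im,None,fx=6,fy=6,interpolation=cv2.INTER_CUBIC))
hs=cv2.cvtColor(s["img"],cv2.COLOR_BGR2HSV)
for n,lo,hi,z in [("peg",(105,150,40),(130,255,255),.13),("red",(0,170,80),(8,255,255),.058)]:
    m=cv2.inRange(hs,lo,hi)[60:150,230:340];ys,xs=np.nonzero(m);uv=(xs.mean()+230,ys.mean()+60);print(n,uv,len(xs));rel(atz(s,uv,z))
for a in (-69,-70,-71):
    c=np.array([.5634,-.0138]);u=np.array([np.cos(np.radians(a)),np.sin(np.radians(a))])
    f=lambda P:(proj(s,P)-[230,60])*6
    print(a,f([*(c+.15*u),.063]),f([*(c+.137*u),.063]),"stud",f([*(c+.152*u),.058]))
E
```

```text
peg (np.float64(279.8285198555957), np.float64(86.39891696750902)) 554
r 0.11679358301007728 ang -70.21673989218164
red (np.float64(282.0627802690583), np.float64(135.3273542600897)) 223
r 0.15358834884168437 ang -69.91829929948724
-69 [328.12983457 426.6029954 ] [315.50208726 331.93269874] stud [328.01791495 438.40817389]
-70 [309.55953527 429.11678115] [298.35456965 334.24659416] stud [309.52071138 440.91321431]
-71 [290.946624   431.30346722] [281.16761042 336.25558158] stud [290.98109316 443.09279281]
```

View pics/w20.png

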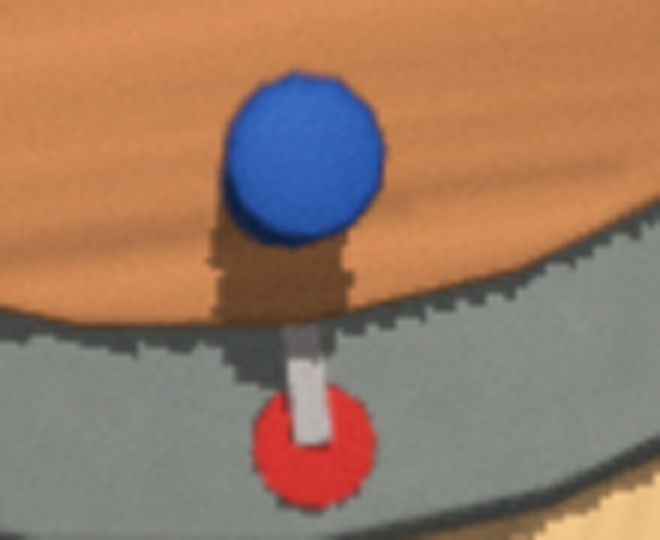

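The pointer tip, at (312,442) in the enlarged view, lies on the centre of the red stud at (314,445), and the gripper is clear.

```bash
python3 -c "
from h import *
st();print(ctrl.finish_job())"
```

```text
t 31.525 tcp [ 0.6204 -0.2103  0.1987] F [-0.63 -0.15  0.2 ] w 0.0305 j [-0.42  0.29  1.15  0.02  1.66 -0.65]
xang 103.06 tilt [0.0451 0.0016]
the job is handed in; nothing more can be done
None
```

The steel pointer now stands over the centre of the red stud, and I handed the job in at 31.5 s with the gripper clear of everything.

- **Finding the lock position:** With the lever in the middle, and again at the counter-clockwise end, the table stopped dead after about 8° at roughly 8 N. I eased it back both times. With the lever at the clockwise end it turned freely at about 1–2 N, so I pushed the peg round to the stud.
- **Last checks:** The pointer tip sits about 0.5 px from the stud's centre in the wrist picture. Measured from that picture, the peg is at −70.2° and the stud at −69.9°, which agree within the calibration. The side view also shows the pointer over the stud.
- **Bystanders:** I felt no contact with any of the other things, and the ones in view stood upright where they belong. I did not measure their positions before and after.

No check failed or disagreed.

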